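# Sweep the spent microtubes into the tray's trough and shut its lid

## Task

Clear the grey sheet-metal sorting tray: with the fingertips, sweep the three spent microtubes lying on its floor over the edge into the trough along its left side, without picking any of them up, and then push the trough's hinged lid over until it lies fully shut on top of them. Leave the tweezers and the small beaker where they are on the tray.

Things in the scene. Friction and masses are not known exactly. Their poses are not given: they have to be found in the camera images.
- tray: grey painted sheet-metal sorting tray, fixed on the table. Origin: on the table under the tray; x points to its far rim, y to its trough side (left), z up. Its flat floor is 50 above the table and spans x -110..110, y -155..60. A rim 14 high and 5 thick stands round it at x = -111, x = 111 and y = -156; the +y side has none: there the floor ends and drops into the trough over a bright metal edge.
- trough (a point): centre of the trough's bottom, at (0, 91, 13) in the tray's frame. The trough is an open channel along the tray's left side, x -110..110, y 60..123, its bottom 13 above the table and 37 below the tray floor
- lid (a joint): hinge angle of the trough's bare aluminium lid (222 long, 3 thick): 0 = shut, flat over the trough (upper face 54 above the table); grows as it opens up and out over the left side, 1.57 = upright, 2.5 = stop. It starts open at 1.95 to 2.3. The hinge is stiff (0.05 N m): the lid stays where it is left, even half shut, so it must be pushed right down
- lid_hinge (a point): middle of the hinge line, which runs along the tray's x at (0, 128.5, 52) in the tray's frame
- lid_edge (a point): middle of the lid's free edge, 70 from the hinge line (a finger tab 50 long reaches 11 further); when shut it lies at y = 58 in the tray's frame
- spent_tube_1: one of the three spent microtubes lying on the tray floor: white, cap hanging open, 45 long (own y, tail at +y), 28 wide with the cap (own x), 14 high, 10 to 16 g. Origin: middle of its outline, on its underside as it lies; the tube's body lies at x -14..-1, the cap at x -2..14, y -22..-12
- spent_tube_2: one of the three spent microtubes lying on the tray floor: white, cap hanging open, 45 long (own y, tail at +y), 28 wide with the cap (own x), 14 high, 10 to 16 g. Origin: middle of its outline, on its underside as it lies; the tube's body lies at x -14..-1, the cap at x -2..14, y -22..-12
- spent_tube_3: one of the three spent microtubes lying on the tray floor: white, cap hanging open, 45 long (own y, tail at +y), 28 wide with the cap (own x), 14 high, 10 to 16 g. Origin: middle of its outline, on its underside as it lies; the tube's body lies at x -14..-1, the cap at x -2..14, y -22..-12
- tweezers: steel tweezers, 130 long, 15 wide, 8 high, lying along the tray's far rim on its floor (long axis = own y); to be left there
- small_beaker: small glass beaker, 55 wide, 58 high, standing on the tray floor in the far right corner; origin: centre of its underside; to be left there

How it is judged (in metres and radians):
On the way, in this order (a step that is already met when the one before it is completed fails the run):
1. all three spent microtubes are down in the trough (y of spent_tube_1 in the frame of tray between 0.056 and 0.127 m and x of spent_tube_1 in the frame of tray between -0.114 and 0.114 m and z of spent_tube_1 in the frame of tray between 0.01 and 0.048 m and y of spent_tube_2 in the frame of tray between 0.056 and 0.127 m and x of spent_tube_2 in the frame of tray between -0.114 and 0.114 m and z of spent_tube_2 in the frame of tray between 0.01 and 0.048 m and y of spent_tube_3 in the frame of tray between 0.056 and 0.127 m and x of spent_tube_3 in the frame of tray between -0.114 and 0.114 m and z of spent_tube_3 in the frame of tray between 0.01 and 0.048 m), for 0.2 s.
2. the lid is shut over them (value of joint lid below 0.1 rad), for 0.2 s.
At the end, for the whole second after the job is handed in: All three microtubes lie at rest in the trough, below the level of the tray floor, and the lid is within 0.10 rad (6 degrees) of fully shut. The tweezers and the small beaker are within 30 mm of where they were, the beaker upright (within 20 degrees) (all of step 1 and value of joint lid below 0.1 rad and linear speed of each of spent_tube_1, spent_tube_2, spent_tube_3 below 0.03 m/s and distance of each of tweezers, small_beaker from where it was at the start of the episode below 0.03 m and angle between small_beaker's own z axis and vertical below 0.35 rad); the robot touches nothing.
It fails at once if a microtube is picked up (raised more than 35 mm above the tray floor) (height (world z) of any of spent_tube_1, spent_tube_2, spent_tube_3 above 0.085 m).
It fails at once if the tweezers or the small beaker on the tray are moved by more than 30 mm, or the beaker is tipped over (distance of any of tweezers, small_beaker from where it was at the start of the episode above 0.03 m or angle between small_beaker's own z axis and vertical above 0.7 rad).
It also fails if it takes over 72 s, if anything falls off the work surface, if the arm or the gripper's body presses on something with over 40 N, if the wrist force passes 120 N, or if a joint passes its speed limit or range.

## Robot

A 6-joint arm with a two-finger parallel gripper is mounted at the origin on a cart in front of the work surface, level with it; the furniture and walls round the work are solid. World frame = base frame: x ahead of the robot, y to its left, z up, the work surface at z = 0. Lengths are in mm, angles in rad, forces in N, time in s.
With the tool pointing down it reaches from about 400 to 925 mm from the base axis. Payload 12.5 kg.
Tool frame: the origin (TCP) lies at the very end of the fingers, on their centre line; the grasp point (between the pads) lies 19 mm behind it; z points along the fingers, y is the line along which they close (so a half turn about z gives the same grasp; the last joint's range is limited). The gripper opens to 95 mm and grips with 3 to 60 N. Pads are 20 mm wide; open, the fingers measure 119 mm over their backs; the gripper's body (75 mm by 180 mm) begins 59 mm behind the grasp point.
Start: joints at [-1.336, 0.491, 1.559, -0, 1.092, -0.106], TCP at [208.924, -589.065, 214.661] pointing down, gripper open.
Joint ranges: [-3.1, 3.1], [-0.84, 2.19], [0.05, 2.79], [-1.13, 4.28], [0.06, 2.93], [-2.69, 2.69]. Speed limits (rad/s): [2.22, 2.22, 2.79, 3.14, 3.14, 3.14].

## Interface

Orientations are given as a unit quaternion [w, x, y, z].
In Python, from plant import ctrl gives the robot as it stands. The module is installed in compiled form; this text tells all that it offers. Calls block until the motion is done:
- ctrl.move_to(position, orientation): joint-space move of the TCP to a pose.
- ctrl.move_linear(position, rot=None, speed=150): straight line of the TCP; rot=None keeps the orientation; speed is the mean speed in mm/s.
- ctrl.move_joints(angles): joint-space move.
- ctrl.open() and ctrl.close_gripper(f_grip=None): open the fingers fully, or close them until they stop; f_grip is the grip in N (None keeps the last).
- ctrl.pause(seconds).
- ctrl.ik(position, orientation): joint angles nearest the present ones, or None.
- ctrl.grab_frame(name): name is "side" or "top"; returns the picture (480x640x3 uint8, red, green, blue); there is no depth.
- ctrl.camera_params(name): a dict with "fx", "fy", "cx", "cy" (pixels), "rvec" (rotation vector, rad) and "tvec" (3), from world to camera coordinates, as OpenCV has them. Camera axes: x right, y down, z forward; pixel columns grow to the right and rows downward; lengths in mm; the calibration is good to about 2 mm. A picture is of the moment at which its call begins. camera_params takes no time and is no camera call.
A pose or a line that the arm cannot do raises ctrl.IKError and nothing moves.
- ctrl.sign_off(): hands the job in; it is judged then, once.
Readings, each from a call of its own:
- ctrl.get_time(): time.
- ctrl.get_joint_positions(): joint angles.
- ctrl.get_qvel(): joint speeds.
- ctrl.get_effort(): joint torques, N m.
- ctrl.get_tcp_pos(): TCP position.
- ctrl.get_tcp_rot(): TCP orientation.
- ctrl.get_force(): force on the tool from outside, world axes, zero at the start.
- ctrl.get_moment(): the same for the moment, N m.
- ctrl.get_grip_width(): finger opening in mm.
- ctrl.get_grip_force(): force on a finger pad.
Only numpy, scipy, OpenCV 4.12 (cv2) and the standard library are available. Lean on these libraries where they do the work, as an engineer would, in place of code of your own. Each camera call takes 0.05 s, during which the arm holds its last target. There are 200 camera calls.

## Working session

There is one attempt and no reset: what is moved stays moved. The work goes in short steps, each a Python script; the robot and the scene stay as the last script left them, time stands still between calls to the robot, and variables do not carry over. Pictures are saved under pics/ and viewed, at most 10 in all, crops included, and the job is handed in when it is done.

```bash
mkdir -p pics; python3 - <<'E'
from plant import ctrl
import cv2
for n in("top","side"):
    f=ctrl.grab_frame(n); cv2.imwrite(f"pics/{n}0.png",f[:,:,::-1]); print(n,ctrl.camera_params(n))
print(ctrl.get_tcp_rot(),ctrl.get_grip_width())
E
```

```text
top {'fx': 573.3677398718099, 'fy': 573.3677398718099, 'cx': 317.9159806806802, 'cy': 235.44306308776828, 'rvec': array([ 2.12206987, -2.11063608,  0.21147753]), 'tvec': array([-40.89267891, 606.66040205, 784.58508742])}
side {'fx': 472.97929939138436, 'fy': 472.97929939138436, 'cx': 320.9219424405709, 'cy': 237.41829719927424, 'rvec': array([ 0.38306956, -2.56920285,  1.45194096]), 'tvec': array([537.60769089, 172.63978274, 666.94667872])}
[-5.02600463e-04  9.85514406e-01  1.69590981e-01 -4.68151834e-05] 95.03072145750545
```

View pics/top0.png

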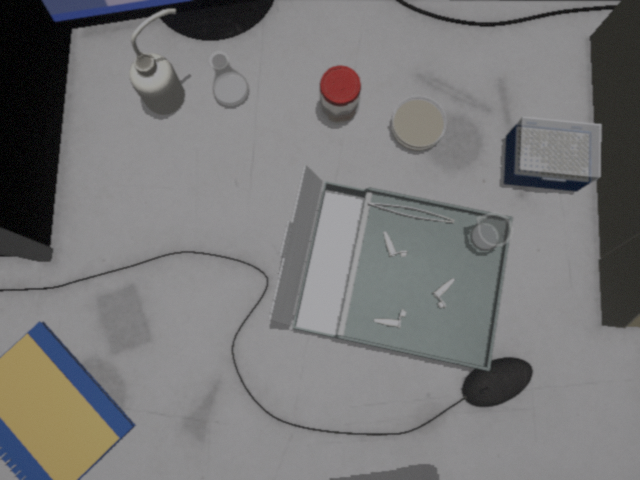

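View pics/side0.png

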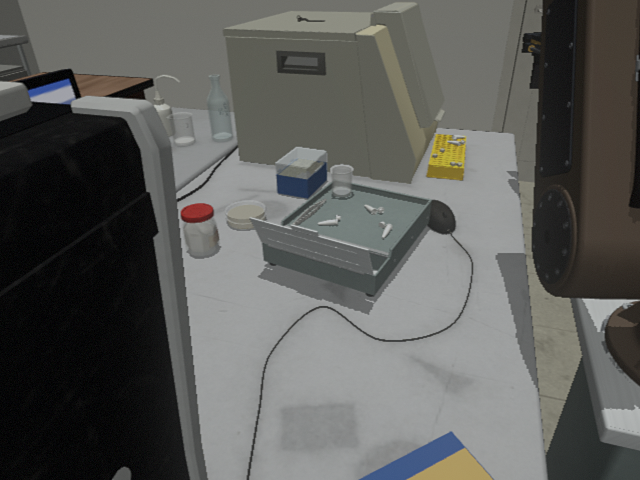

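```bash
cat > h.py <<'E'
import numpy as np, cv2
from plant import ctrl
def ray(n,uv,z):
    p=ctrl.camera_params(n);R=cv2.Rodrigues(p["rvec"])[0];c=-R.T@p["tvec"]
    d=R.T@np.array([(uv[0]-p["cx"])/p["fx"],(uv[1]-p["cy"])/p["fy"],1.]);return c+d*(z-c[2])/d[2]
def proj(n,P):
    p=ctrl.camera_params(n);K=np.array([[p["fx"],0,p["cx"]],[0,p["fy"],p["cy"]],[0,0,1]])
    return cv2.projectPoints(np.float64(P).reshape(-1,1,3),p["rvec"],p["tvec"],K,None)[0].reshape(-1,2)
E
python3 - <<'E'
import cv2,numpy as np
from h import *
f=cv2.imread("pics/top0.png"); c=f[165:375,265:525]
cv2.imwrite("pics/crop.png",cv2.resize(c,None,fx=2.85,fy=2.85,interpolation=cv2.INTER_CUBIC))
for uv,z in [((511,217),64),((489,368),64),((368,189),64),((340,337),64)]: print(ray("top",uv,z).round(1))
g=cv2.cvtColor(f,cv2.COLOR_BGR2GRAY); m=np.zeros_like(g); m[205:335,370:465]=g[205:335,370:465]>170
n,l,s,ce=cv2.connectedComponentsWithStats(m)
for i in range(1,n): print(s[i],ce[i],ray("top",ce[i],56).round(1))
E
```

```text
[ 635.6 -322.9   64. ]
[ 417.8 -278.7   64. ]
[ 677.4 -112.    64. ]
[459.5 -69.7  64. ]
```

View pics/crop.png

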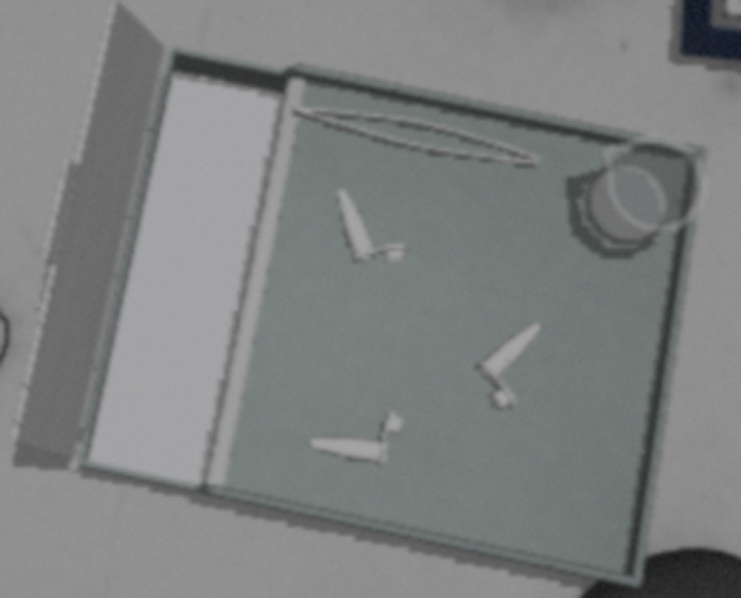

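```bash
cat >> h.py <<'E'
O=np.array([557.3,-148.3]);yaw=np.arctan2(-44.2,217.8)
ex=np.array([np.cos(yaw),np.sin(yaw)]);ey=np.array([-ex[1],ex[0]])
def T2W(x,y,z): return np.r_[O+x*ex+y*ey,z]
def W2T(p): d=np.asarray(p)[:2]-O; return np.array([d@ex,d@ey])
def tubes(f,z=56):
    # bright blobs on the floor -> tray-frame pixel points
    q=proj("top",[T2W(x,y,50) for x,y in [(-103,-145),(-103,52),(88,52),(88,-100),(40,-145)]])
    m=np.zeros(f.shape[:2],np.uint8);cv2.fillPoly(m,[q.astype(np.int32)],1)
    g=cv2.cvtColor(f,cv2.COLOR_RGB2GRAY).astype(int);med=np.median(g[m>0])
    b=((g>med+18)&(m>0)).astype(np.uint8);b=cv2.morphologyEx(b,cv2.MORPH_CLOSE,np.ones((3,3),np.uint8))
    n,l,s,_=cv2.connectedComponentsWithStats(b);out=[]
    for i in range(1,n):
        if s[i,4]<25: continue
        v,u=np.nonzero(l==i);out.append(np.array([W2T(ray("top",p,z)) for p in zip(u,v)]))
    return out
phi=(yaw+np.pi/2)/2;Q=[0,np.cos(phi),np.sin(phi),0]
E
python3 - <<'E'
from h import *
f=ctrl.grab_frame("top")
for t in tubes(f): print(len(t),"c",t.mean(0).round(1),"min",t.min(0).round(1),"max",t.max(0).round(1))
for z in(150,53):
  for p in[(-60,-60),(70,-60),(0,-110),(0,75),(0,200)]: q=ctrl.ik(T2W(*p,z),Q); print(z,p,None if q is None else q.round(2))
E
```

```text
112 c [36.9 12.8] min [22.2  0.8] max [53.2 23.6]
115 c [-11.3 -76.5] min [-24.7 -88.1] max [  4.3 -65.2]
127 c [-75.5  -6.2] min [-79.4 -23. ] max [-70.8  14.4]
150 (-60, -60) [-0.51  0.43  1.88 -0.    0.83 -0.31]
150 (70, -60) [-0.45  0.59  1.55 -0.    0.99 -0.25]
150 (0, -110) [-0.56  0.52  1.71 -0.    0.92 -0.36]
150 (0, 75) [-0.24  0.5   1.75 -0.    0.89 -0.04]
150 (0, 200) [-0.03  0.52  1.7  -0.    0.92  0.17]
53 (-60, -60) [-0.51  0.58  1.96 -0.    0.61 -0.31]
53 (70, -60) [-0.45  0.71  1.63 -0.    0.8  -0.25]
53 (0, -110) [-0.56  0.65  1.78 -0.    0.71 -0.36]
53 (0, 75) [-0.24  0.63  1.82 -0.    0.69 -0.04]
53 (0, 200) [-0.03  0.65  1.77 -0.    0.72  0.17]
```

```bash
cat >> h.py <<'E'
def sweep(x,y0,x1=None,y1=66,z=53):
    x1=x if x1 is None else x1
    ctrl.move_to(T2W(x,y0,100),Q); ctrl.move_linear(T2W(x,y0,z),speed=120)
    print("F",ctrl.get_force().round(1))
    ctrl.move_linear(T2W(x1,y1,z),speed=70); print("F",ctrl.get_force().round(1))
    ctrl.move_linear(T2W(x1,y1,100),speed=150)
E
python3 - <<'E'
from h import *
ctrl.close_gripper()
ctrl.move_to(T2W(-71,-55,160),Q)
sweep(-71,-52); sweep(36,-42); print(ctrl.get_time())
ctrl.move_to(T2W(-13,-122,120),Q)
f=ctrl.grab_frame("top");cv2.imwrite("pics/a.png",cv2.resize(f[165:375,265:525,::-1],None,fx=2.85,fy=2.85))
E
```

```text
F [ 0.2 -0.3  0.3]
F [ 0.1 -0.2 -0.8]
F [-0.1 -0.2  0.3]
F [-1.  -1.   0.1]
9.9833
```

View pics/a.png

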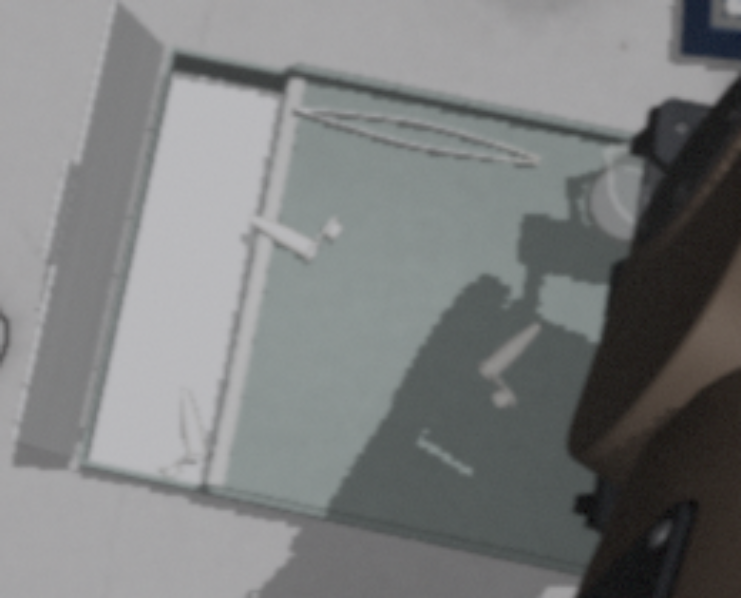

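The picture shows tube 3 in the trough (crop ≈190,440). Tube 1 slipped round the finger and now has its tail over the edge (255,222), with its base at 310,253. Tube 2 has not moved (510,360).

```bash
python3 - <<'E'
from h import *
P=lambda u,v:W2T(ray("top",(265+u/2.85,165+v/2.85),56))
b,c,t=P(310,253),P(333,228),P(258,222); print(b.round(1),c.round(1),t.round(1))
sweep(-13,-118)
x=b[0]*.5+c[0]*.5-1
ctrl.move_to(T2W(x,-30,110),Q)
sweep(x,c[1]-25)
ctrl.move_to(T2W(0,-110,150),Q); print(x,ctrl.get_time())
f=ctrl.grab_frame("top");cv2.imwrite("pics/b.png",cv2.resize(f[165:375,265:525,::-1],None,fx=2.85,fy=2.85))
E
```

```text
[17.3 32.4] [32.7 23.1] [27.9 61.8]
F [0.6 0.1 0. ]
F [ 0.4 -0.4 -0.1]
F [-0.6 -0.4  0.8]
F [ 0.7 -0.7  0.4]
24.011971600358336 18.5
```

View pics/b.png

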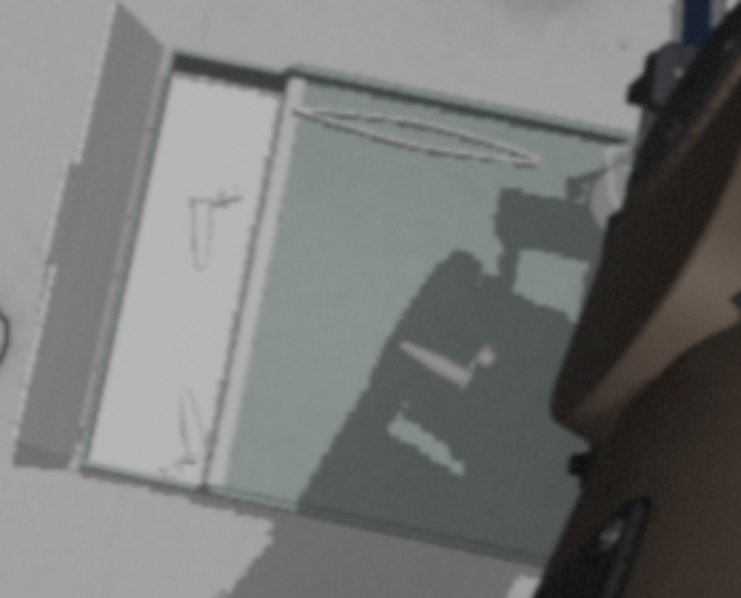

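Tubes 1 and 3 are in the trough (crop 200,235 and 188,435). Tube 2 turned and slipped off the finger: its tail is at 402,345, base at 463,382 and cap at 487,355. I'll push it the way that worked for tube 1.

```bash
python3 - <<'E'
from h import *
P=lambda u,v:W2T(ray("top",(265+u/2.85,165+v/2.85),56))
b,c,t=P(463,382),P(487,355),P(402,345); print(b.round(1),c.round(1),t.round(1))
x=(b[0]+c[0])/2-1
sweep(x,c[1]-27)
ctrl.move_to(T2W(0,-110,150),Q); print(x,ctrl.get_time())
f=ctrl.grab_frame("top");cv2.imwrite("pics/c.png",cv2.resize(f[165:375,265:525,::-1],None,fx=2.85,fy=2.85))
E
```

```text
[-32.2 -56.2] [-16.1 -65.9] [-19.9 -22.5]
F [ 0.1 -0.4 -0.1]
F [-0.1  0.   0.5]
-25.129299735108077 23.0833
```

View pics/c.png

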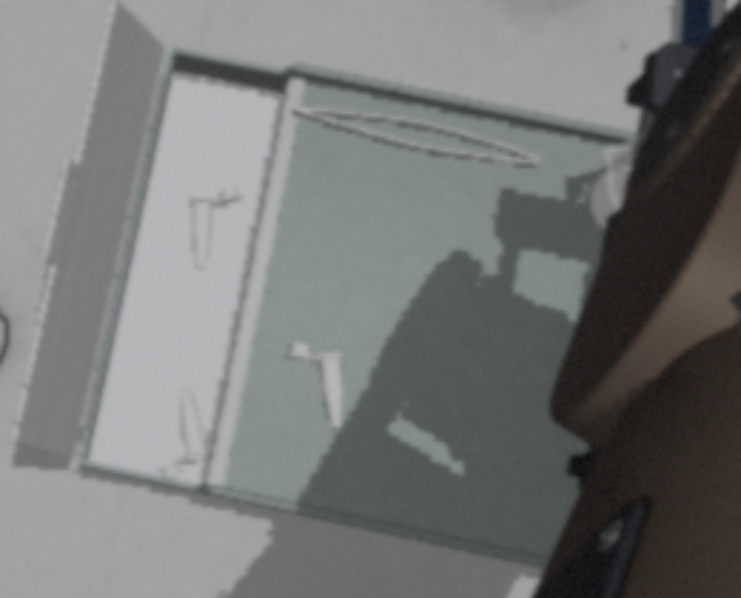

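Tube 2 now lies broadside near the edge: base 330,355, tail 337,425, cap 298,350. I'll push on its side at the centre of mass.

```bash
python3 - <<'E'
from h import *
P=lambda u,v:W2T(ray("top",(265+u/2.85,165+v/2.85),56))
b,t,m=P(330,355),P(337,425),P(330,379); print(b.round(1),t.round(1),m.round(1))
sweep(m[0],min(b[1],t[1])-26)
ctrl.move_to(T2W(0,-110,150),Q); print(ctrl.get_time())
f=ctrl.grab_frame("top");cv2.imwrite("pics/d.png",cv2.resize(f[165:375,265:525,::-1],None,fx=2.85,fy=2.85))
E
```

```text
[-32.5  12.6] [-66.6   2.6] [-44.5  10.3]
F [-0.3  0.3  0.7]
F [ 0.5 -0.3 -0.4]
26.8583
```

View pics/d.png

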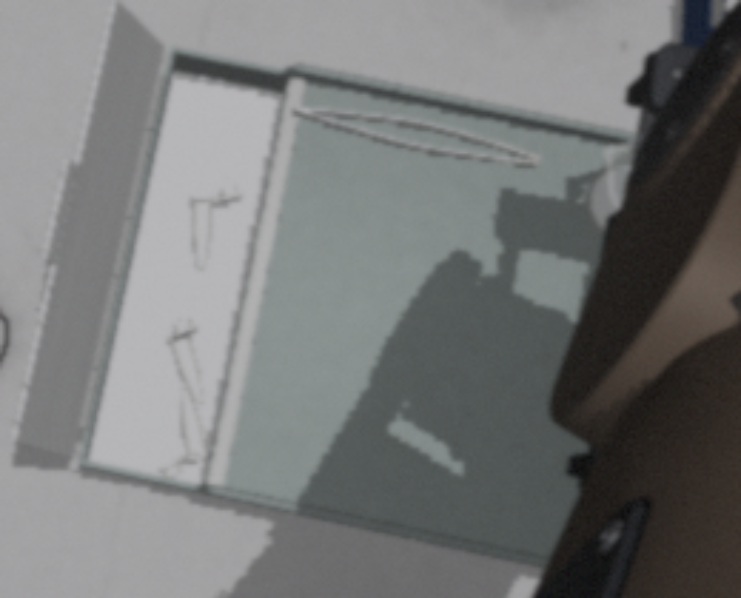

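All three tubes are in the trough. Next I'll shut the lid.

```bash
python3 - <<'E'
from h import *
ctrl.move_to(T2W(0,60,180),Q); ctrl.move_linear(T2W(0,216,180),speed=200); ctrl.move_linear(T2W(0,216,95),speed=150)
print(ctrl.get_force().round(1))
ctrl.move_linear(T2W(0,140,95),speed=80); print(ctrl.get_force().round(1))
for th in np.arange(1.4,0.01,-.1):
    ctrl.move_linear(T2W(0,128.5-50*np.cos(th)+10,53.5+50*np.sin(th)),speed=60)
print(ctrl.get_force().round(1))
for z in (55,54,53,52.5):
    ctrl.move_linear(T2W(0,85,z),speed=40);F=ctrl.get_force();print(z,F.round(1),ctrl.get_tcp_pos().round(1))
    if abs(F[2])>12: break
ctrl.move_linear(T2W(0,75,150),speed=150); ctrl.move_to(T2W(0,-110,200),Q); print(ctrl.get_time())
a=ctrl.grab_frame("top")[165:375,265:525];b=ctrl.grab_frame("side")[140:350,210:470]
cv2.imwrite("pics/e.png",cv2.resize(np.vstack([a,b])[:,:,::-1],None,fx=1.42,fy=1.42))
E
```

```text
[-0.7  0.2  0.1]
[ 0.5 -1.  -0.6]
[-0.9  0.2  0.1]
55 [-0.2 -0.4  0.4] [574.  -65.2  54.8]
54 [-0.5  0.4  0.9] [574.2 -64.9  54. ]
53 [-2.9 -0.3  7.7] [574.3 -65.   53.7]
52.5 [-4.1  0.6 14.6] [574.3 -65.   53.7]
36.6083
```

View pics/e.png

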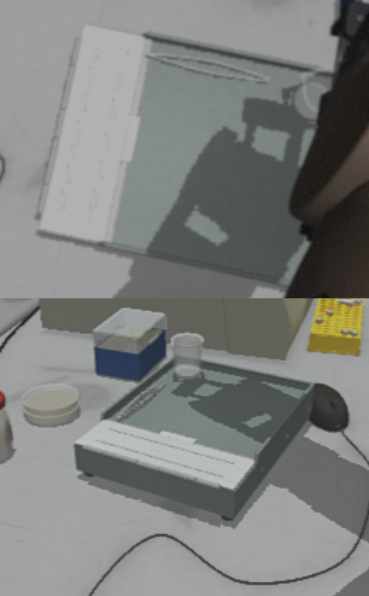

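The lid lies flat over the trough, with firm contact at z = 53.7. The tweezers and beaker have not moved.

```bash
python3 -c "
from plant import ctrl
ctrl.pause(0.3); print(ctrl.sign_off())"
```

```text
the job is handed in; nothing more can be done
None
```

I swept all three microtubes into the trough, pushed the lid flat shut over them, left the tweezers and beaker where they were, and handed the job in at about 37 s; the sign-off gave no verdict.

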